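Slide the stone box down the drying lane

ROBOT

A 6-joint arm with a two-finger parallel gripper is mounted at the origin on the work surface. World frame = base frame: x ahead of the robot, y to its left, z up, the work surface at z = 0. Lengths are in m, angles in rad, forces in N, time in s.
With the tool pointing down it reaches from about 0.35 to 0.85 m from the base axis. Payload 8.1 kg.
Tool frame: the origin (TCP) lies at the very end of the fingers, on their centre line; the grasp point (between the pads) lies manip.grip_point_offset behind it (manip.grip_point_offset is the distance from the TCP to the grasp point, in m); z points along the fingers, y is the direction in which the jaws open and shut (so a half turn about z gives the same grasp; the last joint's range is limited). The gripper opens to 85 mm and grips with 20 to 120 N. Pads are 22 mm wide; open, the fingers measure 114 mm over their backs; the gripper's body (76 mm by 85 mm) begins 54 mm behind the grasp point. The pads swing forward as they close: fully open they stand 13 mm farther back than shut.
Start: joints at [1.098, 0.13, 1.488, -0, 1.523, -0.085], TCP at [0.227, 0.555, 0.231] pointing down, gripper open.
Joint ranges: [-2.96, 2.96], [-0.89, 2.26], [0.02, 2.5], [-1.34, 4.48], [0, 2.73], [-2.66, 2.66]. Speed limits (rad/s): [2.39, 2.39, 2.79, 3.14, 3.14, 3.14].

INTERFACE

Orientations are given as a unit quaternion [x, y, z, w].
In Python, from cell import manip, cams gives the robot as it stands. The module is installed in compiled form; this text tells all that it offers.
- The arm moves only by the tool drive_tool, never from a script. Its argument "steps" is a list of rows, each an object with "delta_rot": the turn, a rotation vector about the tool's x, y, z in degrees, a list of three; "offset": the shift along the tool's x, y, z in cm, a list of three; "fingers": the closure, from -1 (fully open) to 1 (shut). A call has 1 to 10 rows; each row is the pose to reach, as a shift and turn from the pose measured when the call began, along the tool's axes at that moment; what a row does not reach only later rows make up. A row lasts 1/12 s, in which the tool goes at most 41.7 mm and 7.16 degrees, less where a joint would pass 70% of its speed; a pose out of reach is approached as far as the arm can. A call with a gripper value outside its range is refused whole. The fingers move at their own pace and stop on an object; "force" is the grip in N (left out, the last holds). Time passes only in rows, so rows that repeat a pose let the fingers close. It gives the time, the measured TCP pose, the force and the opening at its end, in the units of the state.
- manip.sense(): the state, without advancing time (a new reading comes with each control period).
- cams.get_image(name): name is "scene" or "top" or "wrist"; returns the picture (420x560x3 uint8, red, green, blue); there is no depth.
- cams.camera_model(name): a dict with "camera_matrix" (3x3 intrinsics, pixels), "k1" (the pictures are not rectified: a ray, as slopes to the right and down, at radius r is drawn at 1 + k1 r^2 times it, then the intrinsics apply), "R" (3x3) and "t" (3): a world point X has camera coordinates R X + t. Camera axes: x right, y down, z forward; pixel columns grow to the right and rows downward; lengths in m; the calibration is good to about 2 mm. A picture is of the moment at which its call begins: read the wrist's pose just before it. camera_model takes no time and is no camera call; for the wrist camera it gives the pose at the moment of the call.
- manip.close_job(): hands the job in, once; it reports no verdict.
The state is a dict: "time_s": time; "q": joint angles; "joint_velocities": joint speeds; "joint_efforts": joint torques, N m; "position": TCP position; "tcp_rot": TCP orientation; "ft_force": force on the tool from outside, world axes, zero at the start; "wrist_torque": the same for the moment, N m; "opening": finger opening in m.
Only numpy, scipy, OpenCV 4.12 (cv2) and the standard library are available. Lean on these libraries where they do the work, as an engineer would, in place of code of your own. Each camera call takes 0.05 s, during which the arm holds its last target. There are 200 camera calls.

TASK

Push the blue box of polished stones along its plywood board, in between the two red guide rails and on down the lane until its front rests against the aluminium stop, square with it. The paint on the rails is still tacky, so neither the box nor the robot may touch either rail; only push the box, never lift or tip it, and leave the jar, the wheel and the rough stone where they are.

Things in the scene. Friction and masses are not known exactly. Their poses are not given: they have to be found in the camera images.
- lane: Plywood board fixed on the bench, 460 long (its x) x 220 wide (its y) x 12 mm thick; origin at the centre of its underside. Its +x runs down the lane, from the open apron (x from -230 to -45 mm, bare board) towards the stop. The lane between the rails is 121 mm wide, centred on y = 0.
- rail_left: Red guide rail fixed on the board on the lane's +y side: 270 long (its x, along the lane) x 15 wide x 15 mm tall, so its top is 27 mm above the bench. Origin at the centre of its underside, at x = 90, y = 68 mm in the board's frame; it runs from x = -45 to 225 mm there. Must not be touched.
- rail_right: The same red rail on the -y side (y = -68 mm in the board's frame). Must not be touched.
- stop: Aluminium stop block fixed across the lane between the rails, 18 thick x 112 wide x 30 mm tall with two dark screw heads 6 mm high on top; its place along the lane varies by 60 mm. Origin at the foot of the face that the box comes to rest against, mid-width, on the board's top; axes as the board's (+x away from the box).
- stone_box: Loose blue box, 110 long (its x) x 95 wide (its y) x 55 mm tall, about 0.3 to 0.65 kg, its top closed by grey foam with six flat polished stones (about 6 mm proud of the rim). Too wide to grasp. Origin at the centre of its underside. It stands on the board's apron, before the lane, up to 30 mm to either side of the lane's middle and turned up to 0.25 rad from its direction; its +x end goes first.
- stone_box_front (a point): Centre of the box's front (+x) face, half-way up.
- grit_jar: Bystander: small closed jar, 52 mm across, 75 mm tall, on the bench beside the board. Origin at the centre of its underside.
- wheel: Bystander: green grinding wheel lying flat, 80 mm across, 25 mm thick, beside the board. Origin at the centre of its underside.
- rough_stone: Bystander: reddish rough stone, 66 mm across, 48 mm tall, beside the board. Origin at the centre of its underside.
Not all that is in view belongs to the job. Of the things that look like the stone_box, the middle-sized one is meant.

How it is judged:
By the outcome, as a careful person would: the job done as asked, in the order asked, and still so for the second after the job is handed in, with the robot touching nothing.
It also fails if it takes over 58 s, if anything falls off the work surface, if the arm or the gripper's body presses on something with over 40 N, if the wrist force passes 120 N, or if a joint passes its speed limit or range.

## Working session

There is one attempt and no reset: what is moved stays moved. The work goes in short steps, Python scripts to look and compute and a tool call to move; the robot and the scene stay as the last step left them, time stands still between calls to the robot, and variables do not carry over. Pictures are saved under pics/ and viewed, about 8 in all and at most 12, crops included, and the job is handed in when it is done.

Besides the shell and the picture viewer there is one more tool, called by a JSON object that holds its "method" and its "body". drive_tool: Moves the arm, as the interface text tells. Its arguments: {"type":"object","properties":{"steps":{"type":"array"},"force":{"type":"number"}},"required":["steps"]}

```bash
mkdir -p pics; python3 - <<'E'
from cell import manip,cams
import cv2,numpy as np
s=manip.sense();print(s,manip.grip_point_offset)
for n in("top","scene"):
    cv2.imwrite(f"pics/{n}0.png",cv2.resize(cams.get_image(n)[:,:,::-1],(800,600),interpolation=cv2.INTER_CUBIC))
    print(cams.camera_model(n))
E
```

```text
{'time_s': 0.0, 'q': array([ 1.09758041e+00,  1.31189932e-01,  1.48933538e+00, -6.26684308e-05,
        1.52301746e+00, -8.54183725e-02]), 'joint_velocities': array([ 6.35835375e-04, -6.66742619e-04,  1.27535636e-03, -6.28828271e-04,
        3.23473370e-04, -2.89190836e-05]), 'joint_efforts': array([-1.34689239e-03, -5.69379580e+01, -5.00555170e+01, -2.95777418e-04,
        1.46284213e-02,  3.13227630e-06]), 'position': array([0.2266332 , 0.5549191 , 0.23019647]), 'tcp_rot': array([ 1.92684469e-01,  9.81260283e-01, -9.45900476e-04, -2.38739751e-04]), 'ft_force': array([ 0.06273801, -0.14050931, -0.98601609]), 'wrist_torque': array([-0.00181448, -0.00829391, -0.04076692]), 'opening': 0.08543520111089196} 0.0187
{'camera_matrix': array([[523.88661233,   0.        , 279.33772663],
       [  0.        , 523.88661233, 207.08823067],
       [  0.        ,   0.        ,   1.        ]]), 'k1': -0.15412283360604448, 'R': array([[-0.01732945, -0.99966136,  0.01941262],
       [-0.99115893,  0.01462121, -0.13187191],
       [ 0.13154342, -0.02152626, -0.99107666]]), 't': array([-0.00950367,  0.63633338,  1.08638592])}
{'camera_matrix': array([[409.32351602,   0.        , 279.77120362],
       [  0.        , 409.32351602, 208.24483597],
       [  0.        ,   0.        ,   1.        ]]), 'k1': -0.005440998984387797, 'R': array([[-0.30826417,  0.95128639, -0.0052345 ],
       [ 0.79289527,  0.25388943, -0.55394698],
       [-0.52563324, -0.17491241, -0.83253549]]), 't': array([ 0.20204469, -0.47548749,  1.43458797])}
```

View pics/top0.png

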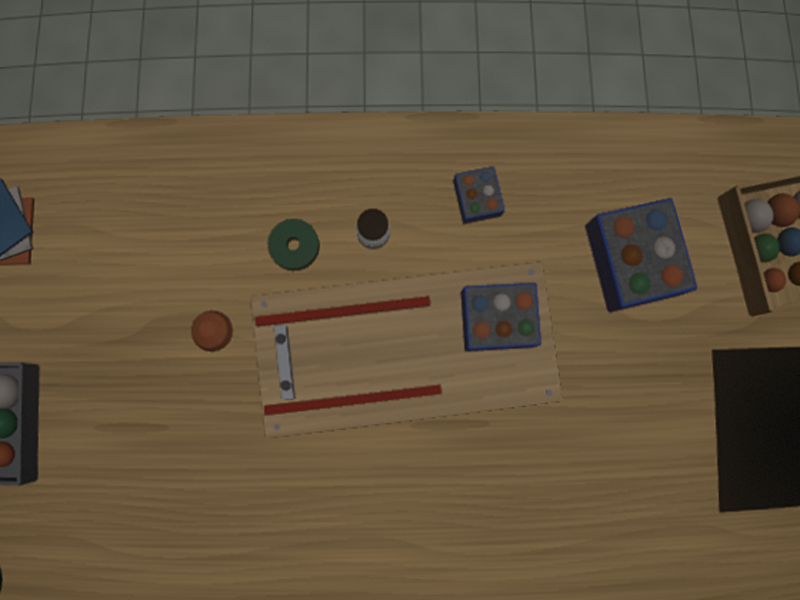

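View pics/scene0.png

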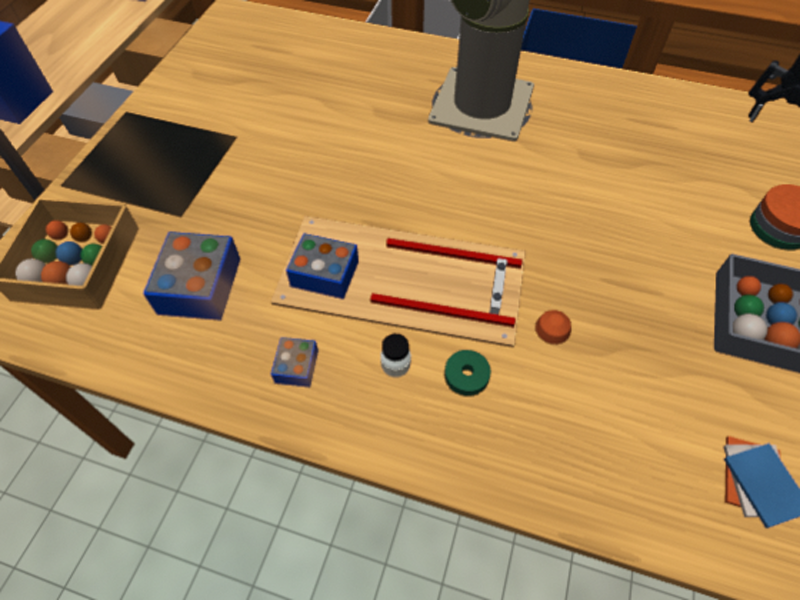

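The three candidates in the top view are the box on the board (500,317), a larger one (642,255) and a smaller one (480,195). I choose the one on the board: it is middle-sized. The stop is at about (285,362), the rails run from (255,321) to (430,300) and from (265,410) to (441,390). Next is a close crop.

```bash
python3 - <<'E'
from cell import manip,cams
import cv2
im=cams.get_image("top")[180:310,170:400,::-1]
im=cv2.convertScaleAbs(im,alpha=1.6)
im=cv2.resize(im,None,fx=3.4,fy=3.4,interpolation=cv2.INTER_CUBIC)
print(im.shape);cv2.imwrite("pics/crop1.png",im)
E
```

```text
(442, 782, 3)
```

View pics/crop1.png

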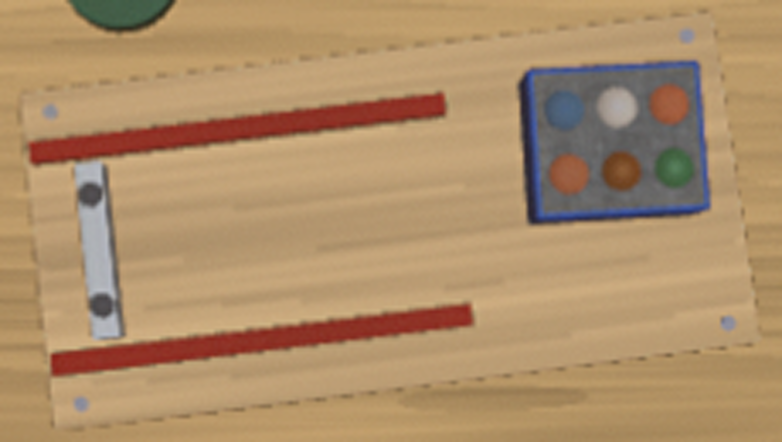

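```bash
cat > h.py <<'E'
import numpy as np,cv2
from cell import manip,cams
from scipy.spatial.transform import Rotation as Ro
def world(name,px,z):
    m=cams.camera_model(name);K=m["camera_matrix"]
    d=cv2.undistortPoints(np.array(px,float).reshape(-1,1,2),K,np.array([m["k1"],0,0,0,0]))[:,0]
    r=np.c_[d,np.ones(len(d))]@m["R"];c=-m["R"].T@m["t"]
    return (c+r*((z-c[2])/r[:,2])[:,None])[:,:2]
def project(name,X):
    m=cams.camera_model(name)
    return cv2.projectPoints(np.array(X,float),cv2.Rodrigues(m["R"])[0],m["t"],m["camera_matrix"],np.array([m["k1"],0,0,0,0.]))[0][:,0]
def fit(local,w):
    local=np.array(local,float);a=local.mean(0);b=w.mean(0)
    p=(local-a)@[1,1j];q=(w-b)@[1,1j];th=np.angle((p.conj()*q).sum())
    R=np.array([[np.cos(th),-np.sin(th)],[np.sin(th),np.cos(th)]])
    o=b-R@a;return o,th,np.linalg.norm(local@R.T+o-w,axis=1)
def inlane(o,th,p):
    c,s=np.cos(th),np.sin(th);return (np.array(p)-o)@np.array([[c,-s],[s,c]])
E
python3 - <<'E'
from h import *
def cr(p): return 170+(np.array(p)[:,0]+.5)/3.4-.5, 180+(np.array(p)[:,1]+.5)/3.4-.5
f=lambda p:np.array(cr(p)).T
B=world("top",f([(22,95),(712,12),(757,342),(55,428)]),.012)
o,th,e=fit([(.23,-.11),(-.23,-.11),(-.23,.11),(.23,.11)],B);print("board",o,th,e)
r=world("top",f([(30,142),(445,93),(473,325),(53,375)]),.027);print("rail outer z27",inlane(o,th,r))
b,tb,e=fit([(.055,-.0475),(-.055,-.0475),(-.055,.0475),(.055,.0475)],world("top",f([(527,70),(698,62),(709,207),(537,218)]),.067))
print("box",b,tb,e,inlane(o,th,b),tb-th)
print("stop",inlane(o,th,world("top",f([(102,163),(118,335)]),.042)))
E
```

```text
board [ 0.55863043 -0.02920976] 1.6743058494908205 [0.00306661 0.00135514 0.00296363 0.00239387]
rail outer z27 [[ 0.22313535 -0.07468947]
 [-0.04513124 -0.07473897]
 [-0.04423154  0.07457417]
 [ 0.22353129  0.07451926]]
box [ 0.60200104 -0.17098556] 1.6089458892893078 [0.00174561 0.00218103 0.00233409 0.00175777] [-0.14549824 -0.02848952] -0.06535996020151269
stop [[ 0.17659142 -0.05419618]
 [ 0.17792899  0.05431213]]
```

{"method": "drive_tool", "body": {"steps": [{"offset": [-3.3, -2.4, 0], "delta_rot": [0, 0, -2], "fingers": -0.2}, {"offset": [-6.6, -4.8, 0], "delta_rot": [0, 0, -4], "fingers": -0.2}, {"offset": [-9.9, -7.1, 0], "delta_rot": [0, 0, -6], "fingers": -0.2}, {"offset": [-13.2, -9.5, 0], "delta_rot": [0, 0, -8], "fingers": -0.2}, {"offset": [-16.5, -11.9, 0], "delta_rot": [0, 0, -10], "fingers": -0.2}, {"offset": [-19.8, -14.2, 0], "delta_rot": [0, 0, -12], "fingers": -0.2}, {"offset": [-23.1, -16.6, 0], "delta_rot": [0, 0, -14], "fingers": -0.2}, {"offset": [-26.4, -19, 0], "delta_rot": [0, 0, -16], "fingers": -0.2}, {"offset": [-29.7, -21.4, 0], "delta_rot": [0, 0, -18], "fingers": -0.2}, {"offset": [-33, -23.7, 0], "delta_rot": [0, 0, -20], "fingers": -0.2}]}}

```text
time_s: 0.98
position: [0.443, 0.2089, 0.2307]
tcp_rot: [0.018, 1.0, -0.001, -0.0]
ft_force: [1.0, 0.2, 0.0]
opening: 0.0513
```

{"method": "drive_tool", "body": {"steps": [{"offset": [-2.6, -3.2, 0], "delta_rot": [0, 0, -1], "fingers": -0.2}, {"offset": [-5, -6.9, 0], "delta_rot": [0, 0, -1], "fingers": -0.2}, {"offset": [-7.5, -10.6, 0], "delta_rot": [0, 0, -2], "fingers": -0.2}, {"offset": [-10, -14.3, 0], "delta_rot": [0, 0, -2], "fingers": -0.2}, {"offset": [-12.5, -18, 0], "delta_rot": [0, 0, -3], "fingers": -0.2}, {"offset": [-15, -21.7, 0], "delta_rot": [0, 0, -4], "fingers": -0.2}, {"offset": [-17.5, -25.4, 0], "delta_rot": [0, 0, -4], "fingers": -0.2}, {"offset": [-20, -29.1, 0], "delta_rot": [0, 0, -4], "fingers": -0.2}, {"offset": [-22.5, -33, 0], "delta_rot": [0, 0, -4], "fingers": -0.2}, {"offset": [-25, -36.8, 0], "delta_rot": [0, 0, -4], "fingers": -0.2}]}}

```text
time_s: 1.82
position: [0.6641, -0.1441, 0.2304]
tcp_rot: [-0.016, 1.0, -0.001, -0.001]
ft_force: [1.1, 0.8, 0.8]
opening: 0.0514
```

```bash
python3 - <<'E'
from h import *
s=manip.sense();print(s["position"],np.degrees(Ro.from_quat(s["tcp_rot"]).as_matrix()[:,1]),s["tcp_rot"],s["q"])
im=cams.get_image("wrist");m=cams.camera_model("wrist");print(-m["R"].T@m["t"])
cv2.imwrite("pics/w1.png",im[:,:,::-1])
# predicted box top corners
b=np.array([.602,-.171]);t=1.609;R=np.array([[np.cos(t),-np.sin(t)],[np.sin(t),np.cos(t)]])
P=np.array([(.055,-.0475),(-.055,-.0475),(-.055,.0475),(.055,.0475)])@R.T+b
print(project("wrist",np.c_[P,[.067]*4]).round())
E
```

```text
[ 0.66412465 -0.14413166  0.23042659] [-1.87570699 57.26503934 -0.05781582] [-1.63705108e-02  9.99865669e-01 -5.14773371e-04 -6.20997493e-04] [-2.88393175e-01  3.47230300e-01  1.23865982e+00 -1.35492327e-03
  1.55657837e+00 -1.89191214e+00]
[ 0.58634485 -0.15283622  0.37010138]
[[318. 182.]
 [211. 183.]
 [204.  85.]
 [320.  83.]]
```

View pics/w1.png

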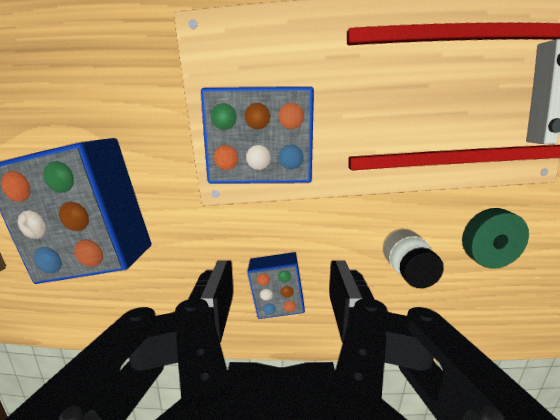

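```bash
python3 - <<'E'
from h import *
o,th=np.array([.5586,-.0292]),1.6743
b,tb,e=fit([(.055,-.0475),(-.055,-.0475),(-.055,.0475),(.055,.0475)],world("wrist",[(313,182.5),(208,183),(202,88.5),(312.5,87.5)],.067))
print("box",b,tb,e,inlane(o,th,b),tb-th)
print("small",world("wrist",[(249,270),(299,264),(304,312)],.035), world("wrist",[(248,259),(297,254)],0))
r=world("wrist",[(349,167),(349,30)],.027);print(r,inlane(o,th,r))
print(inlane(o,th,world("wrist",[(176,12),(204,206)],.012)))
s=manip.sense();print(s["position"])
E
```

```text
box [ 0.60426513 -0.17555535] 1.6084174448536217 [0.00144997 0.00209791 0.00255407 0.00333118] [-0.15029017 -0.03029946] -0.0658825551463782
small [[ 0.76864557 -0.18916428]
 [ 0.75828446 -0.12680576]
 [ 0.82897245 -0.11671336]] [[ 0.77082295 -0.19422653]
 [ 0.7612067  -0.12753402]]
[[ 0.63701717 -0.07444141]
 [ 0.4951082  -0.08674682]] [[-0.05310127 -0.0733232 ]
 [-0.05067894  0.06909769]]
[[-0.23091231  0.10554803]
 [-0.23130857 -0.11141752]]
[ 0.66574143 -0.15122581  0.22776028]
```

{"method": "drive_tool", "body": {"steps": [{"offset": [-1.6, -2.1, 0], "delta_rot": [0, 0, 0], "fingers": -0.2}, {"offset": [-1.6, -2.1, 2], "delta_rot": [0, 0, 0], "fingers": -0.2}, {"offset": [-1.6, -2.1, 5], "delta_rot": [0, 0, 0], "fingers": -0.2}, {"offset": [-1.6, -2.1, 8], "delta_rot": [0, 0, 0], "fingers": -0.2}, {"offset": [-1.6, -2.1, 11], "delta_rot": [0, 0, 0], "fingers": -0.2}, {"offset": [-1.6, -2.1, 14], "delta_rot": [0, 0, 0], "fingers": -0.2}, {"offset": [-1.6, -2.1, 16.5], "delta_rot": [0, 0, 0], "fingers": -0.2}, {"offset": [-1.6, -2.1, 18.4], "delta_rot": [0, 0, 0], "fingers": -0.2}, {"offset": [-1.6, -2.1, 19.2], "delta_rot": [0, 0, 0], "fingers": -0.2}, {"offset": [-1.6, -2.1, 19.2], "delta_rot": [0, 0, 0], "fingers": -0.2}]}}

```text
time_s: 2.7
position: [0.6795, -0.1717, 0.0323]
tcp_rot: [-0.014, 1.0, -0.001, -0.004]
ft_force: [-0.2, 0.2, -1.0]
opening: 0.0513
```

```bash
python3 - <<'E'
from h import *
s=manip.sense();print(s["position"],s["tcp_rot"],s["ft_force"])
E
```

```text
[ 0.67951184 -0.17167197  0.03225621] [-1.41784239e-02  9.99890822e-01 -9.71257006e-04 -4.04629890e-03] [-0.23239216  0.2455332  -0.99933557]
```

{"method": "drive_tool", "body": {"steps": [{"offset": [0.5, 0, 0], "delta_rot": [0, 0, 0], "fingers": -0.2}, {"offset": [1, 0, 0], "delta_rot": [0, 0, 0], "fingers": -0.2}, {"offset": [1.4, 0, 0], "delta_rot": [0, 0, 0], "fingers": -0.2}, {"offset": [1.8, 0, 0], "delta_rot": [0, 0, 0], "fingers": -0.2}, {"offset": [2.2, 0, 0], "delta_rot": [0, 0, -0.7], "fingers": -0.2}, {"offset": [2.6, 0, 0], "delta_rot": [0, 0, -1.4], "fingers": -0.2}, {"offset": [3.0, 0, 0], "delta_rot": [0, 0, -2.2], "fingers": -0.2}, {"offset": [3.4, 0, 0], "delta_rot": [0, 0, -3], "fingers": -0.2}, {"offset": [3.8, 0, 0], "delta_rot": [0, 0, -4], "fingers": -0.2}, {"offset": [4, 0, 0], "delta_rot": [0, 0, -4], "fingers": -0.2}]}}

```text
time_s: 3.53
position: [0.6407, -0.173, 0.0342]
tcp_rot: [-0.05, 0.999, -0.001, -0.002]
ft_force: [5.0, 0.7, 2.9]
opening: 0.0512
```

```bash
python3 - <<'E'
from h import *
im=cams.get_image("top")[180:310,170:400,::-1]
im=cv2.resize(cv2.convertScaleAbs(im,alpha=1.6),None,fx=3.4,fy=3.4,interpolation=cv2.INTER_CUBIC)
cv2.imwrite("pics/crop2.png",im)
s=manip.sense();print(s["position"],s["tcp_rot"],s["ft_force"])
E
```

```text
[ 0.64036705 -0.17306561  0.03409711] [-0.04951356  0.99876928 -0.00129159 -0.00258014] [3.18739285 0.36700622 2.60048385]
```

View pics/crop2.png

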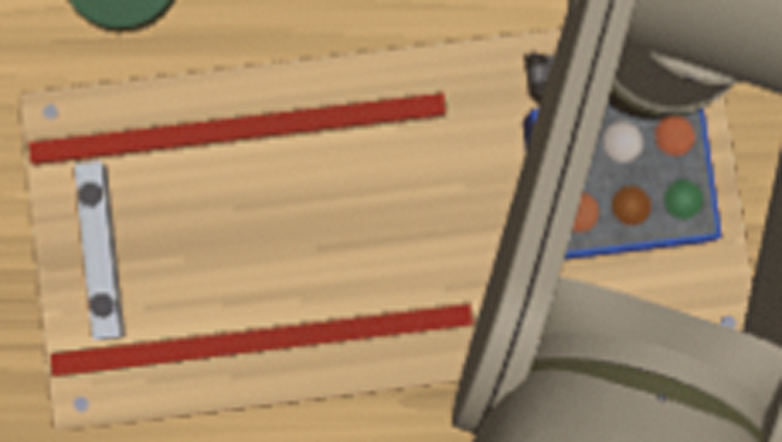

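The box has squared up with the lane; its near top edge runs from (567,256) to (720,237), and its rear corner is at (705,110).

```bash
python3 - <<'E'
from h import *
o,th=np.array([.5586,-.0292]),1.6743
f=lambda p:np.array([170+(np.array(p)[:,0]+.5)/3.4-.5, 180+(np.array(p)[:,1]+.5)/3.4-.5]).T
w=inlane(o,th,world("top",f([(567,257),(720,238),(705,110)]),.067));print(w)
print("tcp lane",inlane(o,th,manip.sense()["position"][:2]))
E
```

```text
[[-0.10404174  0.04011485]
 [-0.20036072  0.04030675]
 [-0.20238315 -0.03993751]]
tcp lane [-0.15154377 -0.06646541]
```

{"method": "drive_tool", "body": {"steps": [{"offset": [0.3, 0, 0], "delta_rot": [0, 0, -0.2], "fingers": -0.2}, {"offset": [0.6, 0, 0], "delta_rot": [0, 0, -0.2], "fingers": -0.2}, {"offset": [0.75, 0, 0], "delta_rot": [0, 0, -0.2], "fingers": -0.2}, {"offset": [0.75, 0, 0], "delta_rot": [0, 0, -0.2], "fingers": -0.2}, {"offset": [-0.5, 0, 0], "delta_rot": [0, 0, 0], "fingers": -0.2}, {"offset": [-2, 0, 0], "delta_rot": [0, 0, 0], "fingers": -0.2}, {"offset": [-2.5, 0, -2], "delta_rot": [0, 0, 0], "fingers": -0.2}, {"offset": [-2.5, 0, -5], "delta_rot": [0, 0, 0], "fingers": -0.2}, {"offset": [-2.5, 0, -8.5], "delta_rot": [0, 0, 0], "fingers": -0.2}, {"offset": [-2.5, 0, -12], "delta_rot": [0, 0, 0], "fingers": -0.2}]}}

```text
time_s: 4.42
position: [0.6638, -0.1699, 0.153]
tcp_rot: [-0.049, 0.999, -0.001, -0.005]
ft_force: [0.3, -0.1, 0.5]
opening: 0.0515
```

```bash
python3 - <<'E'
from h import *
o,th=np.array([.5586,-.0292]),1.6743
s=manip.sense();print(s["position"],s["tcp_rot"],s["ft_force"],s["q"])
M=Ro.from_quat(s["tcp_rot"]).as_matrix()
c,sn=np.cos(th),np.sin(th)
t=np.r_[o+np.array([[c,-sn],[sn,c]])@[-.235,0],.14]
print(t,(t-s["position"])@M*100)
E
```

```text
[ 0.66382986 -0.1699491   0.15298126] [-4.94769180e-02  9.98761084e-01 -5.82131830e-04 -5.29082408e-03] [ 0.30103363 -0.09375171  0.45931246] [-0.32278456  0.41144141  1.30012589 -0.00497631  1.43946038 -1.99190158]
[ 0.58287996 -0.26294234  0.14      ] [ 8.96011686 -8.45287148  1.39882071]
```

{"method": "drive_tool", "body": {"steps": [{"offset": [0.9, -1.2, 0], "delta_rot": [0, 0, 6.8], "fingers": -0.2}, {"offset": [1.8, -2.4, 0], "delta_rot": [0, 0, 13.6], "fingers": -0.2}, {"offset": [2.7, -3.6, 0], "delta_rot": [0, 0, 20.4], "fingers": -0.2}, {"offset": [3.6, -4.8, 0], "delta_rot": [0, 0, 27.2], "fingers": -0.2}, {"offset": [4.5, -6, 0], "delta_rot": [0, 0, 34], "fingers": -0.2}, {"offset": [5.4, -7, 0], "delta_rot": [0, 0, 40.8], "fingers": -0.2}, {"offset": [6.3, -8, 0], "delta_rot": [0, 0, 47.6], "fingers": -0.2}, {"offset": [7.2, -8.5, 0], "delta_rot": [0, 0, 54.4], "fingers": -0.2}, {"offset": [8.1, -8.5, 0], "delta_rot": [0, 0, 61.2], "fingers": -0.2}, {"offset": [9, -8.5, 0], "delta_rot": [0, 0, 68], "fingers": -0.2}]}}

```text
time_s: 5.25
position: [0.5808, -0.2637, 0.1527]
tcp_rot: [0.52, 0.854, -0.004, -0.006]
ft_force: [0.2, -0.7, -0.3]
opening: 0.0509
```

```bash
cat > st.py <<'E'
from h import *
import sys
o,th=np.array([.5586,-.0292]),1.6743
s=manip.sense();M=Ro.from_quat(s["tcp_rot"]).as_matrix()
c,sn=np.cos(th),np.sin(th);R=np.array([[c,-sn],[sn,c]])
x,y,z=map(float,sys.argv[1:4])
t=np.r_[o+R@[x,y],z]
print("t",s["time_s"],"lane tcp",inlane(o,th,s["position"][:2]),"z",s["position"][2],"f",s["ft_force"].round(1))
print("toolx yaw minus lane deg",np.degrees(np.arctan2(M[1,0],M[0,0])-th),"tool z",M[:,2].round(4))
print("offset cm",(t-s["position"])@M*100)
E
python3 st.py -.235 0 .04
```

```text
t 5.25 lane tcp [-0.235579    0.00217727] z 0.15271820605037248 f [ 0.2 -0.7 -0.3]
toolx yaw minus lane deg 21.348621106160454 tool z [-1.390e-02 -6.000e-04 -9.999e-01]
offset cm [-0.0910628   0.36560347 11.26777436]
```

{"method": "drive_tool", "body": {"steps": [{"offset": [-0.1, 0.3, 0], "delta_rot": [0, 0, 7], "fingers": -0.2}, {"offset": [-0.1, 0.3, 0], "delta_rot": [0, 0, 14], "fingers": -0.2}, {"offset": [-0.1, 0.3, 0], "delta_rot": [0, 0, 21.3], "fingers": -0.2}, {"offset": [-0.1, 0.3, 2], "delta_rot": [0, 0, 21.3], "fingers": -0.2}, {"offset": [-0.1, 0.3, 4.5], "delta_rot": [0, 0, 21.3], "fingers": -0.2}, {"offset": [-0.1, 0.3, 7], "delta_rot": [0, 0, 21.3], "fingers": -0.2}, {"offset": [-0.1, 0.3, 9.5], "delta_rot": [0, 0, 21.3], "fingers": -0.2}, {"offset": [-0.1, 0.3, 11], "delta_rot": [0, 0, 21.3], "fingers": -0.2}, {"offset": [-0.1, 0.35, 11.7], "delta_rot": [0, 0, 21.3], "fingers": -0.2}, {"offset": [-0.1, 0.35, 11.7], "delta_rot": [0, 0, 21.3], "fingers": -0.2}]}}

```text
time_s: 6.08
position: [0.5802, -0.2619, 0.0325]
tcp_rot: [0.669, 0.743, -0.006, -0.008]
ft_force: [-0.4, -1.0, 0.2]
opening: 0.052
```

```bash
python3 st.py -.165 0 .036; python3 - <<'E'
from h import *
for n in ("top","wrist"): cv2.imwrite(f"pics/{n}3.png",cams.get_image(n)[:,:,::-1])
im=cv2.imread("pics/top3.png")[180:310,170:400]
a=cv2.resize(cv2.convertScaleAbs(im,alpha=1.6),None,fx=3.4,fy=3.4,interpolation=cv2.INTER_CUBIC)
cv2.imwrite("pics/crop3.png",a)
E
```

```text
t 6.0833 lane tcp [-0.23373495  0.00252462] z 0.032536529671826867 f [-0.4 -1.   0.2]
toolx yaw minus lane deg 0.04829407335375014 tool z [-0.0195  0.0021 -0.9998]
offset cm [ 6.87466099  0.25213053 -0.32264005]
```

View pics/crop3.png

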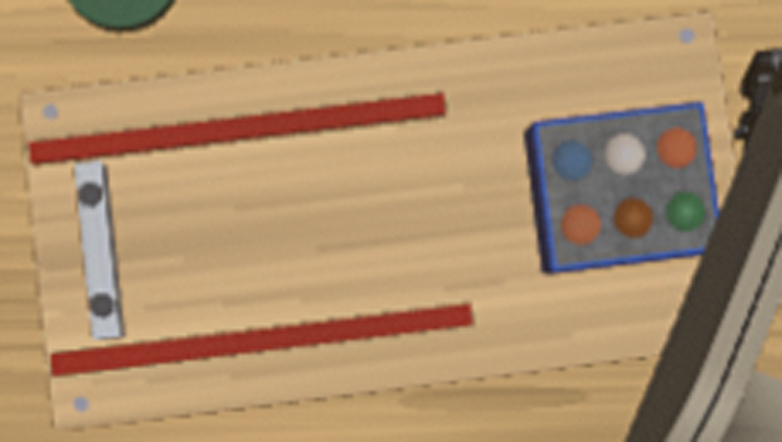

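View pics/wrist3.png

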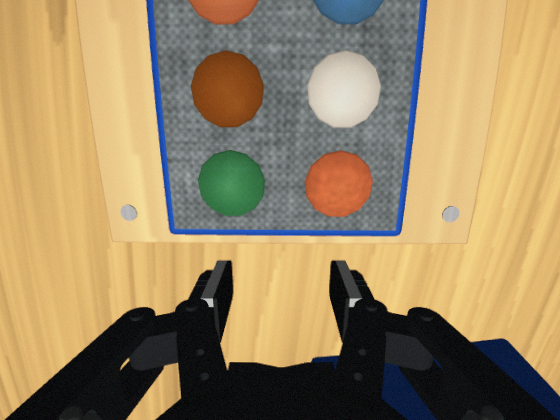

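```bash
python3 - <<'E'
from h import *
o,th=np.array([.5586,-.0292]),1.6743
f=lambda p:np.array([170+(np.array(p)[:,0]+.5)/3.4-.5, 180+(np.array(p)[:,1]+.5)/3.4-.5]).T
b,tb,e=fit([(.055,-.0475),(-.055,-.0475),(.055,.0475)],world("top",f([(533,124),(702,104),(548,270)]),.067))
print("box top",b,inlane(o,th,b),np.degrees(tb-th),e)
r=inlane(o,th,world("wrist",[(172,234),(401,233)],.067));print("rear rim wrist",r)
print("board rear wrist",inlane(o,th,world("wrist",[(113,241),(468,243)],.012)))
E
```

```text
box top [ 0.57141921 -0.17548111] [-0.14682272  0.00236301] -1.0267819357466865 [0.00240127 0.00164177 0.00230879]
rear rim wrist [[-0.20095538  0.04480515]
 [-0.19992304 -0.04755494]]
board rear wrist [[-0.22812363  0.10561579]
 [-0.22799931 -0.11360274]]
```

The box is centred to within about 2.5 mm and square to within about 1°, with the fingers symmetric behind it. Now I push it down the lane.

{"method": "drive_tool", "body": {"steps": [{"offset": [0.7, 0, -0.3], "delta_rot": [0, 0, 0], "fingers": -0.2}, {"offset": [1.4, 0, -0.3], "delta_rot": [0, 0, 0], "fingers": -0.2}, {"offset": [2.0, 0, -0.3], "delta_rot": [0, 0, 0], "fingers": -0.2}, {"offset": [2.6, 0, -0.3], "delta_rot": [0, 0, 0], "fingers": -0.2}, {"offset": [3.3, 0, -0.3], "delta_rot": [0, 0, 0], "fingers": -0.2}, {"offset": [4.0, 0, -0.3], "delta_rot": [0, 0, 0], "fingers": -0.2}, {"offset": [4.7, 0, -0.3], "delta_rot": [0, 0, 0], "fingers": -0.2}, {"offset": [5.4, 0, -0.3], "delta_rot": [0, 0, 0], "fingers": -0.2}, {"offset": [6.1, 0, -0.3], "delta_rot": [0, 0, 0], "fingers": -0.2}, {"offset": [6.8, 0, -0.3], "delta_rot": [0, 0, 0], "fingers": -0.2}]}}

```text
time_s: 7.02
position: [0.5765, -0.1962, 0.0406]
tcp_rot: [0.669, 0.743, -0.005, -0.003]
ft_force: [0.6, -6.5, 3.0]
opening: 0.0511
```

```bash
python3 st.py -.085 0 .036; python3 - <<'E'
from h import *
im=cams.get_image("top")[180:310,170:400,::-1]
cv2.imwrite("pics/crop4.png",cv2.resize(cv2.convertScaleAbs(im,alpha=1.6),None,fx=3.4,fy=3.4,interpolation=cv2.INTER_CUBIC))
E
```

```text
t 7.0167 lane tcp [-0.1679671  -0.00055021] z 0.04061448404358502 f [ 0.6 -6.5  3. ]
toolx yaw minus lane deg 0.05685407713006605 tool z [-0.0119 -0.0032 -0.9999]
offset cm [ 8.29763409 -0.04138702  0.44599595]
```

View pics/crop4.png

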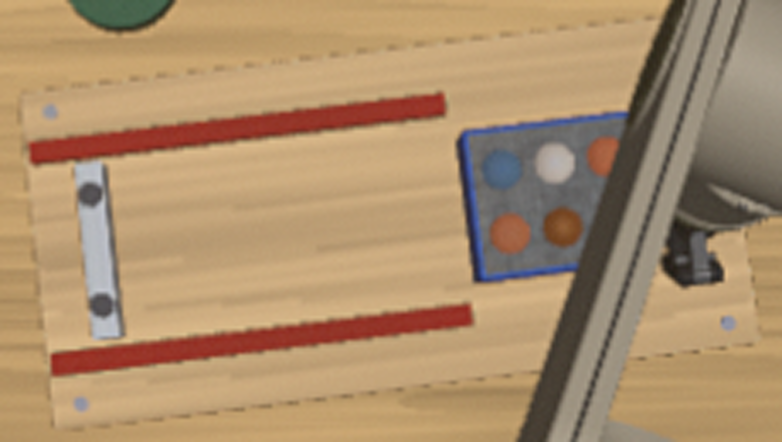

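```bash
cat > fr.py <<'E'
from h import *
import sys
o,th=np.array([.5586,-.0292]),1.6743
f=lambda p:np.array([170+(np.array(p)[:,0]+.5)/3.4-.5, 180+(np.array(p)[:,1]+.5)/3.4-.5]).T
a=list(map(float,sys.argv[1:]))
print(inlane(o,th,world("top",f(np.reshape(a,(-1,2))),.067)))
E
python3 fr.py 462 132 479 281 627 115 578 269
```

```text
[[-0.04950731 -0.04437082]
 [-0.048282    0.04806983]
 [-0.1530789  -0.0426713 ]
 [-0.10982647  0.04826437]]
```

{"method": "drive_tool", "body": {"steps": [{"offset": [0.9, 0, 0.2], "delta_rot": [0, 0, 0], "fingers": -0.2}, {"offset": [1.8, 0, 0.4], "delta_rot": [0, 0, 0], "fingers": -0.2}, {"offset": [2.7, 0, 0.4], "delta_rot": [0, 0, 0], "fingers": -0.2}, {"offset": [3.6, 0, 0.4], "delta_rot": [0, 0, 0], "fingers": -0.2}, {"offset": [4.5, 0, 0.4], "delta_rot": [0, 0, 0], "fingers": -0.2}, {"offset": [5.4, 0, 0.4], "delta_rot": [0, 0, 0], "fingers": -0.2}, {"offset": [6.3, 0, 0.4], "delta_rot": [0, 0, 0], "fingers": -0.2}, {"offset": [7.2, 0, 0.4], "delta_rot": [0, 0, 0], "fingers": -0.2}, {"offset": [8.1, 0, 0.4], "delta_rot": [0, 0, 0], "fingers": -0.2}, {"offset": [9, 0, 0.4], "delta_rot": [0, 0, 0], "fingers": -0.2}]}}

```text
time_s: 7.9
position: [0.5683, -0.1063, 0.0381]
tcp_rot: [0.669, 0.743, -0.005, -0.002]
ft_force: [0.3, -8.1, 6.3]
opening: 0.0514
```

```bash
python3 st.py .045 0 .036; python3 - <<'E'
from h import *
im=cams.get_image("top")[180:310,170:400,::-1]
cv2.imwrite("pics/crop5.png",cv2.resize(cv2.convertScaleAbs(im,alpha=1.6),None,fx=3.4,fy=3.4,interpolation=cv2.INTER_CUBIC))
E
```

```text
t 7.9 lane tcp [-0.0776916  -0.00164955] z 0.03813056556746827 f [ 0.3 -8.1  6.3]
toolx yaw minus lane deg 0.0796324187714373 tool z [-0.0088 -0.0048 -0.9999]
offset cm [12.27010945 -0.14636168  0.1670037 ]
```

View pics/crop5.png

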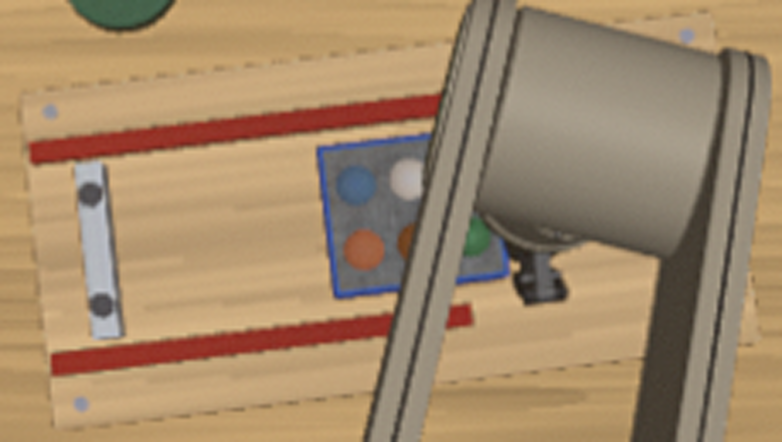

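```bash
python3 fr.py 318 148 335 298 508 276
```

```text
[[ 0.04007297 -0.04505788]
 [ 0.04055942  0.04772506]
 [-0.06637832  0.04721199]]
```

{"method": "drive_tool", "body": {"steps": [{"offset": [0.9, 0, 0.1], "delta_rot": [0, 0, 0], "fingers": -0.2}, {"offset": [1.8, 0, 0.2], "delta_rot": [0, 0, 0], "fingers": -0.2}, {"offset": [2.7, 0, 0.2], "delta_rot": [0, 0, 0], "fingers": -0.2}, {"offset": [3.6, 0, 0.2], "delta_rot": [0, 0, 0], "fingers": -0.2}, {"offset": [4.5, 0, 0.2], "delta_rot": [0, 0, 0], "fingers": -0.2}, {"offset": [5.4, 0, 0.2], "delta_rot": [0, 0, 0], "fingers": -0.2}, {"offset": [6.3, 0, 0.2], "delta_rot": [0, 0, 0], "fingers": -0.2}, {"offset": [7.2, 0, 0.2], "delta_rot": [0, 0, 0], "fingers": -0.2}, {"offset": [8.1, 0, 0.2], "delta_rot": [0, 0, 0], "fingers": -0.2}, {"offset": [9, 0, 0.2], "delta_rot": [0, 0, 0], "fingers": -0.2}]}}

```text
time_s: 8.78
position: [0.5595, -0.0158, 0.0369]
tcp_rot: [0.669, 0.743, -0.004, -0.001]
ft_force: [0.9, -8.4, 5.4]
opening: 0.0513
```

```bash
python3 st.py .055 0 .036; python3 - <<'E'
from h import *
im=cams.get_image("top")[180:310,170:400,::-1]
cv2.imwrite("pics/crop6.png",cv2.resize(cv2.convertScaleAbs(im,alpha=1.6),None,fx=3.4,fy=3.4,interpolation=cv2.INTER_CUBIC))
E
```

```text
t 8.7833 lane tcp [ 0.01327353 -0.0022583 ] z 0.03689104556190477 f [ 0.9 -8.4  5.4]
toolx yaw minus lane deg 0.10509980411243054 tool z [-0.0071 -0.0053 -1.    ]
offset cm [ 4.17341313 -0.21763786  0.07195273]
```

View pics/crop6.png

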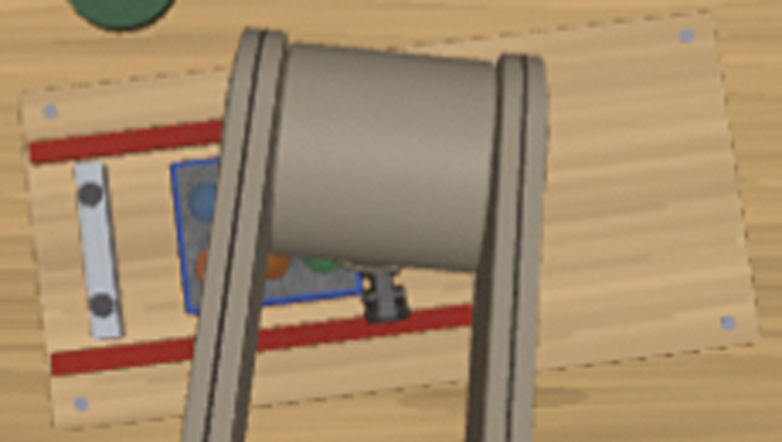

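The box runs true, centred within about 2 mm. Its front is at about 0.131 and the stop at about 0.177. I'll slow down for the last 45 mm.

{"method": "drive_tool", "body": {"steps": [{"offset": [0.7, 0, 0], "delta_rot": [0, 0, 0], "fingers": -0.2}, {"offset": [1.4, 0, 0], "delta_rot": [0, 0, 0], "fingers": -0.2}, {"offset": [2.0, 0, 0], "delta_rot": [0, 0, 0], "fingers": -0.2}, {"offset": [2.5, 0, 0], "delta_rot": [0, 0, 0], "fingers": -0.2}, {"offset": [2.9, 0, 0], "delta_rot": [0, 0, 0], "fingers": -0.2}, {"offset": [3.2, 0, 0], "delta_rot": [0, 0, 0], "fingers": -0.2}, {"offset": [3.4, 0, 0], "delta_rot": [0, 0, 0], "fingers": -0.2}, {"offset": [3.6, 0, 0], "delta_rot": [0, 0, 0], "fingers": -0.2}, {"offset": [3.8, 0, 0], "delta_rot": [0, 0, 0], "fingers": -0.2}, {"offset": [3.9, 0, 0], "delta_rot": [0, 0, 0], "fingers": -0.2}]}}

```text
time_s: 9.67
position: [0.555, 0.0249, 0.0366]
tcp_rot: [0.669, 0.744, -0.004, -0.001]
ft_force: [-0.0, -5.2, 3.0]
opening: 0.0512
```

{"method": "drive_tool", "body": {"steps": [{"offset": [0.1, 0, 0], "delta_rot": [0, 0, 0], "fingers": -0.2}, {"offset": [0.2, 0, 0], "delta_rot": [0, 0, 0], "fingers": -0.2}, {"offset": [0.3, 0, 0], "delta_rot": [0, 0, 0], "fingers": -0.2}]}}

```text
time_s: 9.92
position: [0.5546, 0.0277, 0.0365]
tcp_rot: [0.669, 0.744, -0.004, -0.001]
ft_force: [-0.2, -5.4, 2.3]
opening: 0.0513
```

{"method": "drive_tool", "body": {"steps": [{"offset": [0.07, 0, 0], "delta_rot": [0, 0, 0], "fingers": -0.2}, {"offset": [0.14, 0, 0], "delta_rot": [0, 0, 0], "fingers": -0.2}, {"offset": [0.2, 0, 0], "delta_rot": [0, 0, 0], "fingers": -0.2}]}}

```text
time_s: 10.17
position: [0.5545, 0.028, 0.0366]
tcp_rot: [0.669, 0.743, -0.005, -0.0]
ft_force: [1.1, -15.2, 2.1]
opening: 0.0513
```

Contact with the stop: the force rose to 15 N and the arm stalled. I'll press a little more to square the box, then back off.

{"method": "drive_tool", "body": {"steps": [{"offset": [0.15, 0, 0], "delta_rot": [0, 0, 0], "fingers": -0.2}, {"offset": [0.25, 0, 0], "delta_rot": [0, 0, 0], "fingers": -0.2}, {"offset": [0.25, 0, 0], "delta_rot": [0, 0, 0], "fingers": -0.2}]}}

```text
time_s: 10.42
position: [0.5545, 0.028, 0.0367]
tcp_rot: [0.669, 0.743, -0.007, 0.001]
ft_force: [1.2, -16.9, 1.4]
opening: 0.0511
```

```bash
python3 st.py -.02 0 .036
```

```text
t 10.4167 lane tcp [ 0.05729225 -0.00179867] z 0.036692247544030124 f [  1.2 -16.9   1.4]
toolx yaw minus lane deg 0.10640910387876566 tool z [-0.0072 -0.0113 -0.9999]
offset cm [-7.72772837 -0.19295309  0.15182243]
```

Back off slowly, then rise and clear the view.

{"method": "drive_tool", "body": {"steps": [{"offset": [-0.3, 0, 0], "delta_rot": [0, 0, 0], "fingers": -0.2}, {"offset": [-1, 0, 0], "delta_rot": [0, 0, 0], "fingers": -0.2}, {"offset": [-2, 0, 0], "delta_rot": [0, 0, 0], "fingers": -0.2}, {"offset": [-3.5, 0, 0], "delta_rot": [0, 0, 0], "fingers": -0.2}, {"offset": [-5, 0, -1.5], "delta_rot": [0, 0, 0], "fingers": -0.2}, {"offset": [-7, 0, -4], "delta_rot": [0, 0, 0], "fingers": -0.2}, {"offset": [-10, 0, -7], "delta_rot": [0, 0, 0], "fingers": -0.2}, {"offset": [-13, 0, -10], "delta_rot": [0, 0, 0], "fingers": -0.2}, {"offset": [-16, 0, -13], "delta_rot": [0, 0, 0], "fingers": -0.2}, {"offset": [-19, 0, -16], "delta_rot": [0, 0, 0], "fingers": -0.2}]}}

```text
time_s: 11.25
position: [0.575, -0.1583, 0.1977]
tcp_rot: [0.669, 0.744, -0.006, 0.001]
ft_force: [0.5, 0.7, -0.9]
opening: 0.0514
```

```bash
python3 st.py -.02 0 .036; python3 - <<'E'
from h import *
im=cams.get_image("top")[180:310,170:400,::-1]
cv2.imwrite("pics/crop7.png",cv2.resize(cv2.convertScaleAbs(im,alpha=1.6),None,fx=3.4,fy=3.4,interpolation=cv2.INTER_CUBIC))
E
```

```text
t 11.25 lane tcp [-0.13012752 -0.00292526] z 0.19770686935082724 f [ 0.5  0.7 -0.9]
toolx yaw minus lane deg 0.13694052510972146 tool z [-0.0075 -0.0104 -0.9999]
offset cm [11.16789549 -0.12786468 16.0660869 ]
```

View pics/crop7.png

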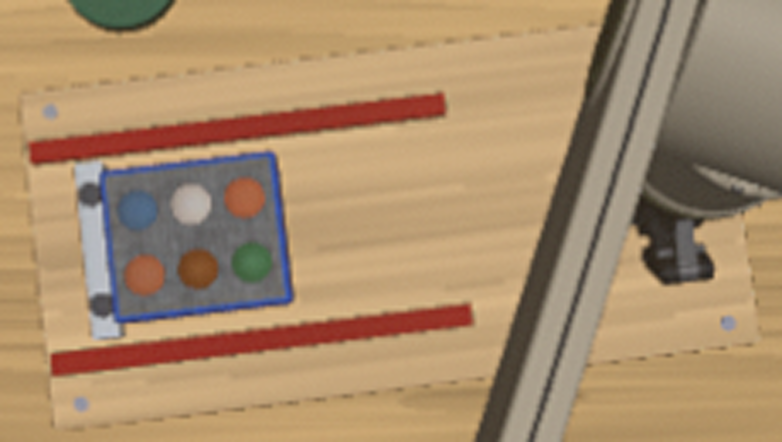

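```bash
python3 - <<'E'
from h import *
o,th=np.array([.5586,-.0292]),1.6743
f=lambda p:np.array([170+(np.array(p)[:,0]+.5)/3.4-.5, 180+(np.array(p)[:,1]+.5)/3.4-.5]).T
b,tb,e=fit([(.055,-.0475),(-.055,-.0475),(-.055,.0475),(.055,.0475)],world("top",f([(102,172),(274,153),(292,300),(117,321)]),.067))
print(inlane(o,th,b),np.degrees(tb-th),e)
print(manip.close_job())
E
```

```text
[0.12070841 0.00016901] -0.06686652484435306 [0.00209321 0.00269993 0.00218316 0.0019945 ]
the job is handed in; nothing more can be done
None
```

I pushed the middle-sized blue box into the lane and down to the aluminium stop, and handed the job in at about 11 s. The box started about 30 mm off the middle. I pushed it sideways onto the centreline first, then straight down the lane with two spread fingers until it met the stop. The force rose to about 17 N and it would go no further.

The last top picture, taken with the arm clear, gives these checks:
- **Position:** the box is 0.2 mm off the lane's middle and its front is at 176 mm. I measured the stop at about 177 mm, and the two agree within the 2 mm calibration.
- **Squareness:** the box is turned 0.1° from the lane.
- **Rails:** there is about 13 mm free on each side. In every picture taken on the way the box stayed clear of them, and the fingertips were kept above rail height.
- **Robot:** raised behind the box and touching nothing, with a wrist force of about 1 N.

I did not check the jar, wheel and rough stone again at the end. The arm did not come near the wheel or the stone, and passed the jar only from well above.

Two measurements of the box's yaw during the work differed by about 1.5°. Pressing it against the stop settled that.

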